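# Zero the bench dial comparator on its setting block

### The arm

A 7-joint arm with a two-finger parallel gripper is mounted at the origin on the work surface. World frame = base frame: x ahead of the robot, y to its left, z up, the work surface at z = 0. Lengths are in m, angles in rad, forces in N, time in s.
With the tool pointing down it reaches from about 0.4 to 0.9 m from the base axis. Payload 5.6 kg.
Tool frame: the origin (TCP) lies midway between the tips of the shut fingers; the grasp point (between the pads) lies 19 mm behind it; z points along the fingers, y is the line along which they close (so a half turn about z gives the same grasp; the last joint's range is limited). The gripper opens to 92 mm and grips with 3 to 60 N. Pads are 20 mm wide; open, the fingers measure 128 mm over their backs; the gripper's body (75 mm by 189 mm) begins 69 mm behind the grasp point.
Start: joints at [1.173, 0.468, -0.012, 1.603, 0.006, 1.071, -0.056], TCP at [0.226, -0.61, 0.215] pointing down, gripper open.
Joint ranges: [-2.53, 2.53], [-0.31, 2.02], [-1.57, 1.55], [0.28, 2.44], [-1.29, 4.43], [0.15, 1.84], [-2.92, 2.92]. Speed limits (rad/s): [2.57, 2.57, 3.14, 3.14, 3.14, 3.14, 3.14].

### API

Orientations are given as a 3x3 rotation matrix whose columns are the frame's x, y, z axes.
In Python, from station import env, effector, solver, viewer, workorder, search_frame, tip_of gives the robot as it stands. Calls block until the motion is done:
- env.reach(position, orientation): joint-space move of the TCP to a pose.
- env.movel(position, frame=None, rate=0.15): straight line of the TCP; frame=None keeps the orientation; rate is the mean speed in m/s.
- env.goto_joints(angles): joint-space move.
- effector.release() and effector.grasp(squeeze=None): open the fingers fully, or close them until they stop; squeeze is the grip in N (None keeps the last).
- env.pause(seconds).
- solver.inverse_kinematics(position, orientation): joint angles nearest the present ones, or None.
- env.sense(): the state.
- viewer.read_camera(name): name is "scene" or "top"; returns (picture, depth): 384x512x3 uint8, red, green, blue; 384x512 float32, m along the optical axis (not along the pixel's ray), 0 where there is no reading.
- viewer.camera_info(name): a dict with "intrinsics" (3x3 intrinsics, pixels), "dist_coeffs" ([k1, k2, p1, p2, k3] as OpenCV has them; the pictures are not rectified), "eye" and "rotation" of the camera in the world. Camera axes: x right, y up, looking along -z (the intrinsics and any distortion apply to the point x, -y, -z); pixel columns grow to the right and rows downward; lengths in m; the calibration is good to about 2 mm. A picture is of the moment at which its call begins. camera_info takes no time and is no camera call.
A pose or a line that the arm cannot do raises env.PlanningError and nothing moves.
- workorder.finish_job(): hands the job in; it is judged then, once.
Trained networks look in the newest picture that a camera, given by its name, has taken for a name from the list of things; names that differ only in an ending like _2 or _b are one class to them, and where a whole thing is asked for, a point or a joint stands for the part that bears it (a point fixed in the world has none). Each returns a list of dicts, best first, with "score" (0 to 1); they miss things now and then, are a little off and sometimes report something else, mostly with a low value. They report only what shows in the picture. A call takes as long as a camera call. They do not tell look-alikes from the thing itself.
- search_frame(camera, name): "at" ([x, y, z] in m, in world coordinates, good to about 4 mm: the middle of the surface that is visible of it).
- tip_of(camera, name): "at" ([x, y, z] in m, in world coordinates, good to about 4 mm: a listed point, or the origin of a listed thing).
The state is a dict: "t": time; "joint_positions": joint angles; "joint_velocities": joint speeds; "tau": joint torques, N m; "ee_pos": TCP position; "tcp_rot": TCP orientation; "wrist_force": force on the tool from outside, world axes, zero at the start; "moment": the same for the moment, N m; "gripper_width": finger opening in m; "grasp_force": force on a finger pad.
Only numpy, scipy, OpenCV 4.12 (cv2) and the standard library are available. Lean on these libraries where they do the work, as an engineer would, in place of code of your own. Each camera call takes 0.05 s, during which the arm holds its last target. There are 200 camera calls.

### The job

On the dial comparator, push the loose steel setting block along its channel until it is fully home against the stop yoke, gently enough not to shift the yoke. Then, leaving the block home, turn the dial's bezel, which has a thumb post, until the zero mark stands in line with the needle. Leave the other things on the bench alone.

Things in the scene. Friction and masses are not known exactly. Their poses are not given: they have to be found in the camera images.
- dial_axis (a point): Centre of the face-up dial of the bolted-down comparator, on the bezel's vertical turning axis, level with the bezel's top (49 mm above the bench). Bezel ring: 84 mm outside, 64 mm inside, from 40 to 49 mm above the bench, flat glass inside. x axis: along the block channel in the pushing direction, from block to dial; z up. The comparator's place and yaw vary.
- stop_face (a point): Middle of the yoke's face that the block must meet, 74 to 78 mm before the dial axis (its setting varies), 23 mm above the bench; axes as dial_axis. The yoke is a steel bridge, 36 mm wide, 12 mm thick, top 36 mm above the bench, straddling the dial's plunger. Only clamp friction holds it: it slips when pushed with more than about 45 N.
- block_center (a point): Centre of the loose steel setting block: 50 mm along its x axis (the channel), 34 wide, 26 high, about 0.3 kg, on a 10 mm base plate (top 36 mm above the bench), between rails 7 mm high and 37 mm apart. Starts 12 to 42 mm short of home (front face, 25 mm ahead of this point, on the yoke). Its last 4 to 8 mm press in the sprung plunger (under 1 N); friction keeps it where it is left.
- pointer (a joint): Angle of the black needle under the glass (rad), clockwise seen from above, 0 when the plunger is free; then it points from the dial axis towards the block (minus x of dial_axis). 0.35 rad per mm of plunger travel. It cannot be turned by hand; it follows the plunger only.
- bezel (a joint): Angle of the bezel (rad), clockwise seen from above, measured like the needle's: at 0 the zero mark lies towards the block. It turns endlessly both ways and stays where it is left (friction about 0.09 N m). The mark is in line with the needle when bezel and pointer angles are equal, give or take whole turns.
- zero_mark (a point): The zero mark on the bezel's top face, 37 mm from the dial axis, 49 mm above the bench: a broad black line, with the only thumb post at the same place. The post is a bare steel pin, 9 mm thick, 16 mm tall (49 to 65 mm above the bench), its centre 37.5 mm from the axis. The other marks are 39 thin lines, 9 degrees apart.
- needle_line (a point): The point over the bezel, 37 mm from the dial axis and 49 mm above the bench, at which the needle points (the needle itself ends 29 mm from the axis).
- brush_jar: Bystander: empty glass cup, 68 mm across, 95 mm tall, standing; origin under its centre.
- flux_bottle: Bystander: white plastic bottle, 48 mm across, 120 mm tall, standing; origin under its centre.
- set_square: Bystander: flat aluminium set square, about 150 x 140 mm, 4 mm thick; origin under the middle of one of its legs.
- glass_stack: Bystander: small stack of green glass, 90 x 60 x 12 mm; origin under its centre.
Mind the look-alikes: they are no part of the job. Of the things like the part that bears block_center, leave any that is orange or purple; of the rest the smaller one is meant.

How it is judged:
On the way:
1. the setting block is home against the yoke, within 1.5 mm (x of block_center in the frame of stop_face above -0.0265 m), for 0.3 s.
At the end, for the whole second after the job is handed in: The block lies flat and within 1.5 mm of touching the yoke, and the bezel is at rest with its zero mark within 3 mm of the needle's line at the rim (about half a division) (x of block_center in the frame of stop_face above -0.0265 m and angle between block_center's own z axis and vertical below 0.1 rad and horizontal distance between zero_mark and needle_line below 0.003 m and velocity of joint bezel between -0.05 and 0.05 rad/s).
It fails at once if the stop yoke is shifted by more than 2 mm (distance of stop_face from where it was at the start of the episode above 0.002 m).
It fails at once if the glass cup is moved by more than 20 mm (distance of brush_jar from where it was at the start of the episode above 0.02 m).
It fails at once if the bottle is moved by more than 20 mm (distance of flux_bottle from where it was at the start of the episode above 0.02 m).
It fails at once if the set square is moved by more than 20 mm (distance of set_square from where it was at the start of the episode above 0.02 m).
It fails at once if the glass stack is moved by more than 20 mm (distance of glass_stack from where it was at the start of the episode above 0.02 m).
It also fails if it takes over 45 s, if anything falls off the work surface, if the arm or the gripper's body presses on something with over 40 N, if the wrist force passes 120 N, or if a joint passes its speed limit or range.

## Working session

There is one attempt and no reset: what is moved stays moved. The work goes in short steps, each a Python script; the robot and the scene stay as the last script left them, time stands still between calls to the robot, and variables do not carry over. Pictures are saved under pics/ and viewed, at most 10 in all, crops included, and the job is handed in when it is done.

```bash
mkdir -p pics; ls; cat > h.py <<'E'
import numpy as np, cv2
from station import env, effector, solver, viewer, workorder, search_frame, tip_of
def snap(n,f=None):
    im,d=viewer.read_camera(n)
    if f: cv2.imwrite(f,im[:,:,::-1])
    np.savez('/tmp/%s.npz'%n,im=im,d=d); return im,d
def px(n,P):
    c=viewer.camera_info(n); p=(np.atleast_2d(P)-c['eye'])@np.array(c['rotation'])
    q=(p*[1,-1,-1]).astype(float)
    return cv2.projectPoints(q,np.zeros(3),np.zeros(3),np.array(c['intrinsics'],float),np.array(c['dist_coeffs'],float))[0][:,0]
def ray(n,uv):
    c=viewer.camera_info(n)
    a=cv2.undistortPoints(np.array(uv,float).reshape(-1,1,2),np.array(c['intrinsics'],float),np.array(c['dist_coeffs'],float))[:,0]
    return np.array(c['eye']),np.c_[a[:,0],-a[:,1],-np.ones(len(a))]@np.array(c['rotation']).T
def onz(n,uv,z):
    e,r=ray(n,uv); return e+r*((z-e[2])/r[:,2])[:,None]
def dep(n,uv,d):
    e,r=ray(n,uv); return e+r*np.array([d[int(v+.5),int(u+.5)] for u,v in np.atleast_2d(uv)])[:,None]
E
python3 - <<'E'
from h import *
a,_=snap('scene'); b,_=snap('top')
cv2.imwrite('pics/a.png',a[:,:,::-1]);cv2.imwrite('pics/b.png',b[:,:,::-1])
for c in('scene','top'):
    print(c,viewer.camera_info(c)['eye'],np.round(viewer.camera_info(c)['rotation'],2).tolist())
    for n in('dial_axis','stop_face','block_center','zero_mark','needle_line','brush_jar','flux_bottle','set_square','glass_stack'):
        for r in tip_of(c,n)[:3]: print(n,np.round(r['at'],3),round(r['score'],2),px(c,r['at'])[0].round())
print(env.sense()['t'],env.sense()['tcp_rot'])
E
```

```text
pics
scene [1.2947529  0.47632899 0.68754121] [[-0.51, -0.5, 0.71], [0.86, -0.28, 0.42], [-0.01, 0.82, 0.57]]
dial_axis [ 0.501 -0.006  0.05 ] 0.74 [251. 185.]
stop_face [ 0.601 -0.401 -0.002] 0.61 [118. 179.]
stop_face [ 0.529 -0.08   0.024] 0.5 [222. 191.]
block_center [ 0.356 -0.159  0.017] 0.77 [232. 156.]
block_center [0.644 0.127 0.018] 0.68 [270. 243.]
block_center [ 0.548 -0.123  0.025] 0.59 [205. 189.]
zero_mark [ 0.512 -0.043  0.048] 0.85 [237. 184.]
brush_jar [ 0.513  0.383 -0.   ] 0.71 [395. 252.]
flux_bottle [0.624 0.42  0.   ] 0.7 [398. 290.]
set_square [ 0.604 -0.397 -0.001] 0.81 [118. 180.]
glass_stack [ 0.448 -0.375  0.002] 0.6 [158. 157.]
top [0.40692694 0.00399111 1.59686572] [[-0.03, 1.0, -0.07], [-1.0, -0.03, 0.01], [0.0, 0.07, 1.0]]
dial_axis [ 0.503 -0.006  0.045] 0.87 [260. 189.]
stop_face [ 0.526 -0.071  0.018] 0.4 [279. 183.]
block_center [ 0.688 -0.127  0.013] 0.73 [294. 136.]
block_center [0.646 0.131 0.022] 0.63 [219. 149.]
block_center [ 0.358 -0.157  0.015] 0.6 [306. 231.]
zero_mark [ 0.527 -0.073  0.019] 0.16 [280. 182.]
brush_jar [0.515 0.384 0.002] 0.86 [147. 190.]
flux_bottle [ 0.625  0.42  -0.001] 0.62 [137. 158.]
glass_stack [ 0.447 -0.381  0.001] 0.97 [369. 204.]
1.0 [[ 9.37729902e-01  3.47365267e-01 -3.39365101e-05]
 [ 3.47365268e-01 -9.37729903e-01  1.75174691e-05]
 [-2.57383200e-05 -2.82150195e-05 -9.99999999e-01]]
```

```bash
python3 - <<'E'
import cv2
a=cv2.imread('pics/a.png');b=cv2.imread('pics/b.png')
cv2.imwrite('pics/c.png',cv2.resize(a[110:290,150:390],None,fx=3.3,fy=3.3,interpolation=cv2.INTER_CUBIC))
cv2.imwrite('pics/d.png',cv2.resize(b[110:260,190:340],None,fx=4,fy=4,interpolation=cv2.INTER_CUBIC))
E
```

```text
(no output)
```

View pics/c.png

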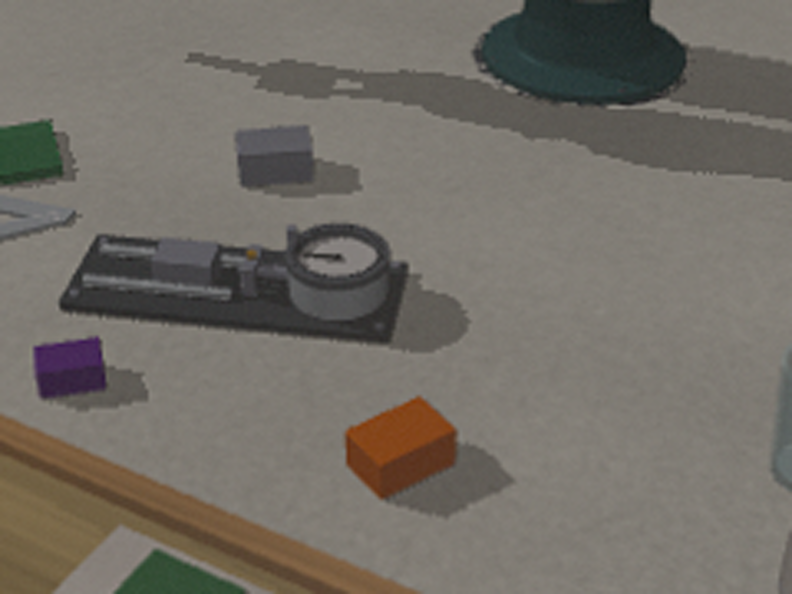

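View pics/d.png

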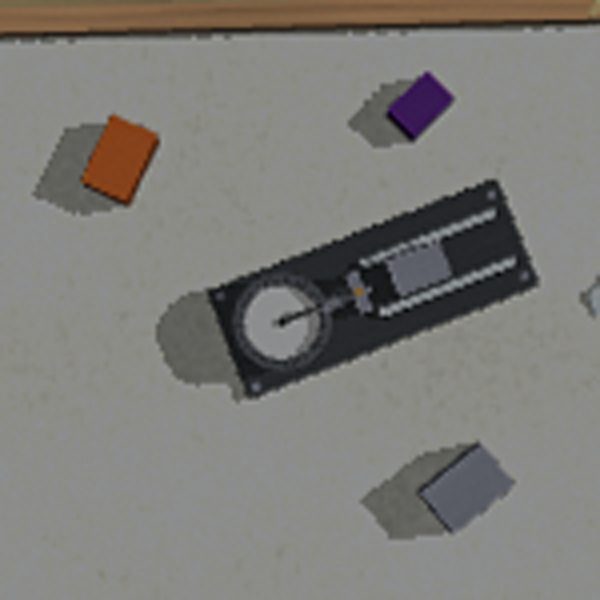

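View pics/a.png

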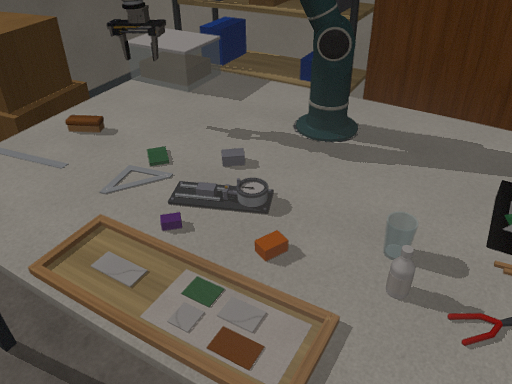

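Candidates for the block: the grey block in the channel at top px (294,177) / scene (205,188); a larger loose grey one at top (306,232); purple at (295,136); orange at (220,150). The grey channel block is the smaller of the two greys, so it is the one I want. The needle points toward the block (free plunger). The thumb post is at about scene (238,183), to the base side of the yoke.

```bash
python3 - <<'E'
from h import *
T=lambda u,v:(190+u/4-.375,110+v/4-.375); S=lambda u,v:(150+u/3.3-.35,110+v/3.3-.35)
f=lambda n,p,z:print(n,z,onz(n,[p],z)[0].round(4))
b=np.array([onz('top',[T(*p)],.01)[0] for p in [(497,180),(538,283),(248,398),(210,290)]])
print(b.round(3)); ax=(b[2]+b[3]-b[0]-b[1])[:2]; print('yaw',np.arctan2(ax[1],ax[0]))
f('top',T(281,322),.049); f('top',T(419,267),.036)
f('top',T(359,291),.036)
f('scene',S(337,254),.049)
f('scene',S(292,229),.065)
f('scene',S(187,250),.036)
# corners of channel block in top crop
for p in [(388,262),(443,240),(453,272),(397,293)]: f('top',T(*p),.036)
# rails
g=np.array([onz('top',[T(*p)],.017)[0] for p in [(362,265),(496,212),(382,312),(518,260)]])
for i in (0,2): d=g[i]-g[i+1]; print('rail',np.arctan2(d[1],d[0]),g[i:i+2].round(3).tolist())
# automatic: dark base plate minAreaRect in top
im=np.load('/tmp/top.npz')['im']; m=(im.max(2)<75).astype(np.uint8); m[:130]=0;m[225:]=0;m[:,:235]=0;m[:,335:]=0
m=cv2.morphologyEx(m,cv2.MORPH_CLOSE,np.ones((5,5)))
c=max(cv2.findContours(m,0,2)[0],key=cv2.contourArea); q=cv2.boxPoints(cv2.minAreaRect(c)); print(q.round(1).tolist()); print(onz('top',q,.01).round(3))
E
```

```text
[[ 0.621 -0.194  0.01 ]
 [ 0.531 -0.227  0.01 ]
 [ 0.438  0.026  0.01 ]
 [ 0.532  0.056  0.01 ]]
yaw 1.9173993633986925
top 0.049 [ 0.5006 -0.004   0.049 ]
top 0.036 [ 0.5451 -0.1223  0.036 ]
top 0.036 [ 0.526  -0.0708  0.036 ]
scene 0.049 [ 0.5053 -0.0016  0.049 ]
scene 0.065 [ 0.5126 -0.0381  0.065 ]
scene 0.036 [ 0.5434 -0.12    0.036 ]
top 0.036 [ 0.55   -0.0961  0.036 ]
top 0.036 [ 0.5676 -0.1434  0.036 ]
top 0.036 [ 0.5401 -0.151   0.036 ]
top 0.036 [ 0.5235 -0.103   0.036 ]
rail 1.9226679998964458 [[0.55, -0.075, 0.017], [0.593, -0.192, 0.017]]
rail 1.9103917398547436 [[0.509, -0.091, 0.017], [0.551, -0.209, 0.017]]
[[240.89999389648438, 182.39999389648438], [313.6000061035156, 154.0], [324.20001220703125, 180.89999389648438], [251.39999389648438, 209.39999389648438]]
[[ 0.531  0.061  0.01 ]
 [ 0.623 -0.193  0.01 ]
 [ 0.529 -0.227  0.01 ]
 [ 0.438  0.026  0.01 ]]
```

```bash
cat >> h.py <<'E'
C=np.array([.5015,-.0045,0]); yaw=1.919
u=np.array([np.cos(yaw),np.sin(yaw),0]); n=np.cross([0,0,1],u)
def R(a): # tool down, tool x at world angle a
    x=np.array([np.cos(a),np.sin(a),0]); z=np.array([0,0,-1.]); return np.c_[x,np.cross(z,x),z]
E
python3 - <<'E'
from h import *
effector.grasp(10)
P=C-.185*u
for a in (yaw,yaw-np.pi):
    q=solver.inverse_kinematics(P+[0,0,.16],R(a)); print(a,None if q is None else np.round(q,2))
    if q is not None and (('best' not in dir()) or abs(q[6])<abs(best[1][6])): best=(a,q)
a=best[0]
env.reach(P+[0,0,.16],R(a)); s=env.sense(); print(s['t'],s['ee_pos'],s['gripper_width'])
env.movel(P+[0,0,.021],rate=.1); env.pause(.2); s=env.sense(); f0=np.array(s['wrist_force']); print(s['t'],s['ee_pos'],f0)
d=-.185
while d<-.128:
    d+=.002 if d<-.145 else .001
    env.movel(C+d*u+[0,0,.021],rate=.02)
    s=env.sense(); F=(np.array(s['wrist_force'])-f0); p=(np.array(s['ee_pos'])-C)@u
    print(round(s['t'],2),round(d,3),round(p,4),F.round(1),round(F@u,1))
    if -(F@u)>8: break
snap('scene','pics/e.png'); snap('top','pics/f.png')
E
```

```text
1.919 [ 0.69  0.51 -0.58  1.77  0.33  0.96  0.32]
-1.222592653589793 [ 0.2   0.43  0.06  1.8  -0.03  0.91 -2.52]
4.325 [ 0.56422756 -0.18027405  0.15993042] 0.000446234162990901
6.0667 [ 0.56486061 -0.17852542  0.02142834] [ 0.46889555 -0.67404767 -0.70938177]
6.32 -0.183 -0.1828 [-0.5  1.   0.6] 1.1
6.57 -0.181 -0.1808 [0.4 0.2 1.1] 0.1
6.82 -0.179 -0.1788 [0.1 0.7 0.4] 0.6
7.07 -0.177 -0.1768 [-0.5 -0.1  0.4] 0.1
7.32 -0.175 -0.1748 [-0.2  0.8  1. ] 0.8
7.57 -0.173 -0.1728 [-0.   0.4  1.2] 0.4
7.82 -0.171 -0.1708 [-1.1 -0.2  1.4] 0.1
8.07 -0.169 -0.1688 [-0.3  0.5  0.9] 0.6
8.32 -0.167 -0.1668 [-1.4  1.1  0.3] 1.6
8.57 -0.165 -0.1648 [-0.9  0.5  0.2] 0.7
8.82 -0.163 -0.1628 [-0.2  0.3  0.6] 0.3
9.07 -0.161 -0.1608 [-0.4  1.   0.2] 1.1
9.32 -0.159 -0.1591 [ 0.4 -0.3  0.2] -0.4
9.57 -0.157 -0.1569 [-0.2  0.2  0.4] 0.3
9.82 -0.155 -0.1547 [-0.8  0.8  0.8] 1.0
10.07 -0.153 -0.1527 [-0.6  0.   0.8] 0.2
10.32 -0.151 -0.1507 [-0.2 -0.1  1.3] -0.0
10.57 -0.149 -0.1487 [-0.1  0.   1.2] 0.0
10.82 -0.147 -0.1467 [-1.2 -1.2  1.5] -0.7
11.07 -0.145 -0.1447 [-0.2 -0.9  0.8] -0.8
11.32 -0.144 -0.1439 [ 0.4 -0.4  1.3] -0.5
11.57 -0.143 -0.1429 [ 0.  -1.4 -0.2] -1.3
11.82 -0.142 -0.1419 [-0.2 -0.2  0.3] -0.1
12.07 -0.141 -0.1409 [ 0.5 -0.1  1.7] -0.2
12.32 -0.14 -0.1399 [ 0.1 -1.2  0.4] -1.2
12.57 -0.139 -0.1389 [-0.2 -0.9  1.9] -0.8
12.82 -0.138 -0.1379 [-0.2  0.1  1.1] 0.1
13.07 -0.137 -0.1369 [-0.2 -1.3  1.3] -1.2
13.32 -0.136 -0.1365 [ 1.2 -2.5 -0.8] -2.8
13.57 -0.135 -0.1364 [ 2.4 -4.9 -1.6] -5.4
13.82 -0.134 -0.1364 [ 2.3 -6.6 -2.3] -7.0
14.07 -0.133 -0.1364 [ 3.7 -8.8 -1.2] -9.6
```

```bash
python3 - <<'E'
from h import *
env.movel(C-.16*u+[0,0,.021],rate=.08); env.movel(C-.18*u+[0,0,.12],rate=.2)
a,da=snap('scene'); b,db=snap('top'); print(env.sense()['t'])
for n in('dial_axis','stop_face','block_center','zero_mark','needle_line'):
    for c in('scene','top'):
        for r in tip_of(c,n)[:2]: print(c,n,np.round(r['at'],3),round(r['score'],2))
A=cv2.resize(a[165:215,185:285,::-1],None,fx=8,fy=8,interpolation=cv2.INTER_CUBIC)
B=cv2.resize(b[165:210,235:335,::-1],None,fx=8,fy=8,interpolation=cv2.INTER_CUBIC)[:, :800]
cv2.imwrite('pics/g.png',A[:300].copy() if 0 else A); cv2.imwrite('pics/i.png',B)
E
python3 -c "
import cv2,numpy as np
a=cv2.imread('pics/g.png');b=cv2.imread('pics/i.png')
cv2.imwrite('pics/j.png',cv2.resize(np.vstack([a,b]),(800,760))[:600] if 0 else cv2.resize(np.vstack([a,b]),None,fx=.78,fy=.78))"
```

```text
15.4167
scene dial_axis [ 0.501 -0.004  0.055] 0.6
top dial_axis [ 0.504 -0.003  0.046] 0.79
top dial_axis [ 0.537 -0.097  0.022] 0.57
scene stop_face [ 0.528 -0.081  0.024] 0.55
top stop_face [ 0.528 -0.073  0.019] 0.35
scene block_center [ 0.684 -0.13   0.011] 0.86
scene block_center [ 0.359 -0.156  0.018] 0.8
top block_center [0.646 0.13  0.018] 0.74
top block_center [ 0.535 -0.098  0.022] 0.69
scene zero_mark [ 0.51  -0.044  0.048] 0.77
top zero_mark [ 0.507 -0.043  0.048] 0.59
```

View pics/j.png

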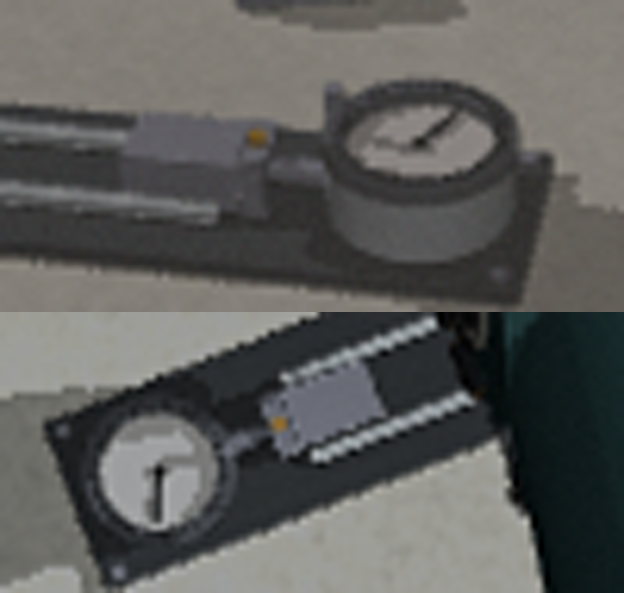

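```bash
cat >> h.py <<'E'
def needle(cam,z=.045,c=C,out=None):
    im=np.load('/tmp/%s.npz'%cam)['im']; g=np.arange(-.05,.05,.0004)
    X,Y=np.meshgrid(c[0]+g,c[1]+g); p=px(cam,np.c_[X.ravel(),Y.ravel(),0*X.ravel()+z]).astype(np.float32).reshape(X.shape+(2,))
    w=cv2.remap(im,p,None,cv2.INTER_CUBIC).max(2).astype(float)
    if out: cv2.imwrite(out,w)
    r=np.hypot(X-c[0],Y-c[1]); k=r<.024
    wt=np.where(k,np.clip(np.percentile(w[k],50)*.6-w,0,None),0)
    m=np.array([(wt*X).sum(),(wt*Y).sum()])/wt.sum(); D=np.stack([X-m[0],Y-m[1]],-1)
    S=np.einsum('ij,ijk,ijl->kl',wt,D,D); e=np.linalg.eigh(S); d=e[1][:,1]; d*=np.sign(d@(m-c[:2]))
    return np.arctan2(d[1],d[0]),m,np.sqrt(e[0]/wt.sum())
E
python3 - <<'E'
from h import *
for c in('scene','top'):
    for z in(.041,.045,.049):
        print(c,z,*needle(c,z,out='/tmp/w_%s.png'%c))
env_s=env.sense(); 
for a0 in (-1.39,-1.39+np.pi):
    for k in np.linspace(0,1.8,5):
        th=-1.39-k; q=solver.inverse_kinematics(C+.0375*np.array([np.cos(th),np.sin(th),0])+[0,0,.053],R(a0-k)); print(a0,k,None if q is None else np.round(q,2))
a=[cv2.resize(cv2.imread('/tmp/w_%s.png'%c),(390,390)) for c in('scene','top')]; cv2.imwrite('pics/k.png',np.hstack(a))
E
```

```text
scene 0.041 -2.9740715427578595 [ 0.49733981 -0.0032053 ] [0.00375747 0.01414742]
scene 0.045 3.0520836408109293 [ 0.49524939 -0.00165199] [0.00126784 0.00808283]
scene 0.049 -2.4310519330568674 [ 0.49581963 -0.0042766 ] [0.00687192 0.01207615]
top 0.041 3.0470210111400258 [ 0.49302092 -0.00381584] [0.00123656 0.00826938]
top 0.045 3.0466068933919788 [ 0.49288913 -0.00380449] [0.00123282 0.00818534]
top 0.049 3.04674717828547 [ 0.49280084 -0.00379891] [0.00121966 0.0080965 ]
-1.39 0.0 [ 0.86  0.85 -1.14  2.01  0.97  0.98  2.53]
-1.39 0.45 [ 0.83  0.76 -1.06  2.05  0.89  0.89  2.13]
-1.39 0.9 [ 0.77  0.68 -0.98  2.08  0.8   0.81  1.72]
-1.39 1.35 [ 0.69  0.62 -0.89  2.11  0.72  0.75  1.31]
-1.39 1.8 [ 0.58  0.56 -0.79  2.12  0.63  0.7   0.9 ]
1.7515926535897932 0.0 [ 0.42  0.54 -0.5   2.03  0.4   0.67 -0.16]
1.7515926535897932 0.45 [ 0.36  0.5  -0.41  2.07  0.33  0.63 -0.55]
1.7515926535897932 0.9 [ 0.26  0.46 -0.32  2.11  0.25  0.6  -0.94]
1.7515926535897932 1.35 [ 0.16  0.43 -0.22  2.14  0.17  0.58 -1.36]
1.7515926535897932 1.8 [ 0.04  0.42 -0.12  2.15  0.09  0.57 -1.77][ WARN:0@0.258] global loadsave.cpp:1063 imwrite_ Unsupported depth image for selected encoder is fallbacked to CV_8U.
```

View pics/k.png

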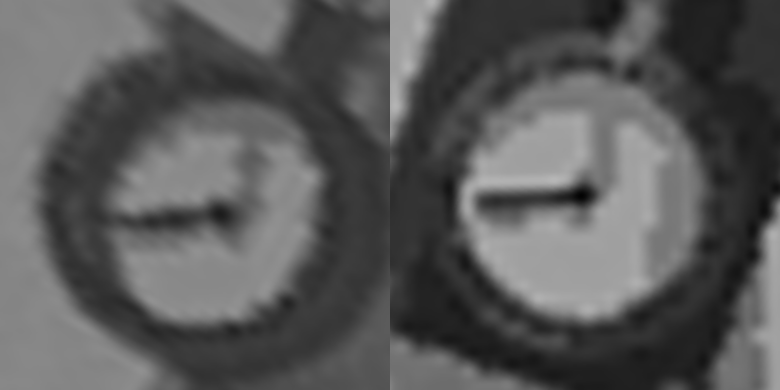

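The needle is at world angle ≈3.048 in both views (the rectified views show it pointing left from the hub), and the block sits against the yoke. Next I'll grip the post and swing it round the dial axis.

```bash
cat >> h.py <<'E'
A=np.array([.5005,-.0042,0])
rim=lambda th,z,r=.0375:A+[r*np.cos(th),r*np.sin(th),z]
E
python3 - <<'E'
from h import *
th0=-1.39; th1=3.048-2*np.pi
effector.release()
env.reach(rim(th0,.14),R(th0+np.pi)); env.movel(rim(th0,.053),rate=.12); env.pause(.1)
f0=np.array(env.sense()['wrist_force']); print(env.sense()['t'])
effector.grasp(8); s=env.sense(); print('grip',s['t'],s['gripper_width'],s['grasp_force'],np.array(s['wrist_force'])-f0)
if s['gripper_width']>.006:
    for th in np.linspace(th0,th1,13)[1:]:
        env.movel(rim(th,.053),frame=R(th+np.pi),rate=.05)
        s=env.sense(); print(round(s['t'],2),round(th,2),round(s['gripper_width'],4),(np.array(s['wrist_force'])-f0).round(1))
    env.pause(.2); s=env.sense(); print(s['ee_pos'],rim(th1,.053))
    effector.release(); env.movel(rim(th1,.13),rate=.15); print(env.sense()['t'])
E
```

```text
18.9
grip 20.125 0.008199169801062079 7.999953478574753 [ 2.51285207 -0.79281288 -2.1402167 ]
20.43 -1.54 0.0083 [ 1.1 -0.6  0.5]
20.73 -1.7 0.0085 [ 1.1  0.1 -0.9]
21.02 -1.85 0.0083 [ 0.5  0.9 -1.1]
21.32 -2.01 0.0084 [ 2.9  2.1 -1.8]
21.62 -2.16 0.0085 [ 3.4  2.4 -2.3]
21.93 -2.31 0.0081 [ 3.6  3.2 -2.7]
22.23 -2.47 0.0085 [ 4.5  2.7 -4. ]
22.52 -2.62 0.0082 [ 4.8  1.9 -4. ]
22.82 -2.77 0.0084 [ 5.2  1.2 -5. ]
23.12 -2.93 0.0086 [ 5.8  1.1 -5.3]
23.43 -3.08 0.0082 [ 6.7 -0.3 -5.2]
23.73 -3.24 0.0081 [ 6.1 -0.6 -4.9]
[ 0.46472768 -0.00150676  0.05315416] [ 0.46316412 -0.0006954   0.053     ]
25.8667
```

```bash
python3 - <<'E'
from h import *
effector.grasp(8); env.reach(C-.18*u+[0,0,.14],R(yaw)); print(env.sense()['t'])
a,_=snap('scene'); b,_=snap('top')
for z in(.041,.043,.045): print('scene',needle('scene',z)[0],'top',needle('top',z)[0])
for c in('scene','top'):
    for nm in('zero_mark','needle_line','dial_axis','block_center'):
        for r in tip_of(c,nm)[:2]: print(c,nm,np.round(r['at'],4),round(r['score'],2))
    print(c,px(c,[A+[0,0,.049],rim(3.048,.049),rim(3.048,.065)]).round(1).tolist())
A_=cv2.resize(a[160:210,220:285,::-1],None,fx=9,fy=9,interpolation=cv2.INTER_CUBIC)
needle('top',.049,C,'/tmp/t.png'); t=cv2.resize(cv2.imread('/tmp/t.png'),(450,450))
B_=cv2.copyMakeBorder(t,0,0,0,0,0)
A_=cv2.resize(A_,None,fx=.58,fy=1)[:450]
cv2.imwrite('pics/l.png',np.hstack([A_,B_])); print(A_.shape)
E
```

```text
29.075
scene -3.039806978634279 top 3.0563058465527906
scene 3.053881039959805 top 3.056256750972325
scene 3.0598517816816875 top 3.056102822134362
scene zero_mark [ 0.4645 -0.0062  0.0515] 0.7
scene dial_axis [ 0.5401 -0.0976  0.0234] 0.72
scene dial_axis [ 0.5012 -0.0034  0.0552] 0.63
scene block_center [ 0.6877 -0.1291  0.0092] 0.7
scene block_center [ 0.5414 -0.0999  0.0224] 0.58
scene [[251.8, 185.4], [260.1, 178.8], [260.1, 173.8]]
top zero_mark [4.655e-01 4.000e-04 4.830e-02] 0.48
top dial_axis [ 0.4997 -0.0048  0.0455] 0.63
top dial_axis [ 0.6263  0.4165 -0.0029] 0.19
top block_center [ 0.3578 -0.1578  0.0155] 0.86
top block_center [0.6472 0.1273 0.0227] 0.7
top [[259.9, 190.2], [259.2, 201.3], [259.2, 201.1]]
(450, 339, 3)[ WARN:0@2.638] global loadsave.cpp:1063 imwrite_ Unsupported depth image for selected encoder is fallbacked to CV_8U.
```

View pics/l.png

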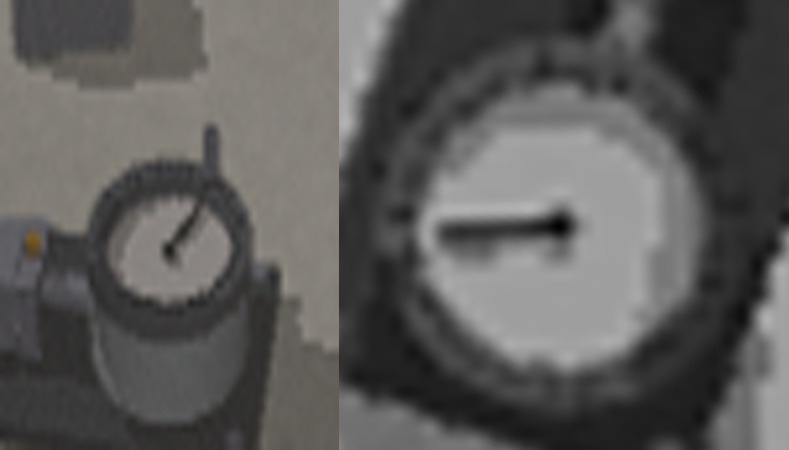

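```bash
cat > v.py <<'E'
from h import *
def rect(cam,im,z):
    g=np.arange(-.055,.055,.0004); X,Y=np.meshgrid(A[0]+g,A[1]+g)
    p=px(cam,np.c_[X.ravel(),Y.ravel(),0*X.ravel()+z]).astype(np.float32).reshape(X.shape+(2,))
    return cv2.remap(im,p,None,cv2.INTER_CUBIC)
out=[]
for cam,f in(('scene','a'),('top','b')):
    im=np.mean([viewer.read_camera(cam)[0].astype(np.float32) for _ in range(5)],0)
    np.save('/tmp/%s_avg.npy'%cam,im); np.savez('/tmp/%s.npz'%cam,im=im)
    old=cv2.imread('pics/%s.png'%f)[:,:,::-1].astype(np.float32)
    row=[np.clip(rect(cam,im,z)*1.6,0,255) for z in(.049,.065)]
    d=np.clip(128+2*(rect(cam,im,.049)-rect(cam,old,.049)),0,255); out.append(np.hstack(row+[d]))
    print(cam,[round(needle(cam,z)[0],3) for z in(.042,.044,.046)])
o=np.vstack(out); o=cv2.resize(o,(795,530))
for r in range(2):
    for c in range(3):
        cv2.line(o,(int(c*265+132-265*.043/.11),int(r*265+132+265*.004/.11)),(int(c*265+132-265*.055/.11),int(r*265+132+265*.0052/.11)),(0,255,0),1)
cv2.imwrite('pics/m.png',o[:,:,::-1]); print(env.sense()['t'])
E
python3 v.py
```

```text
scene [np.float64(3.082), np.float64(3.056), np.float64(3.066)]
top [np.float64(3.056), np.float64(3.056), np.float64(3.056)]
30.075[ WARN:0@3.236] global loadsave.cpp:1063 imwrite_ Unsupported depth image for selected encoder is fallbacked to CV_8U.
```

View pics/m.png

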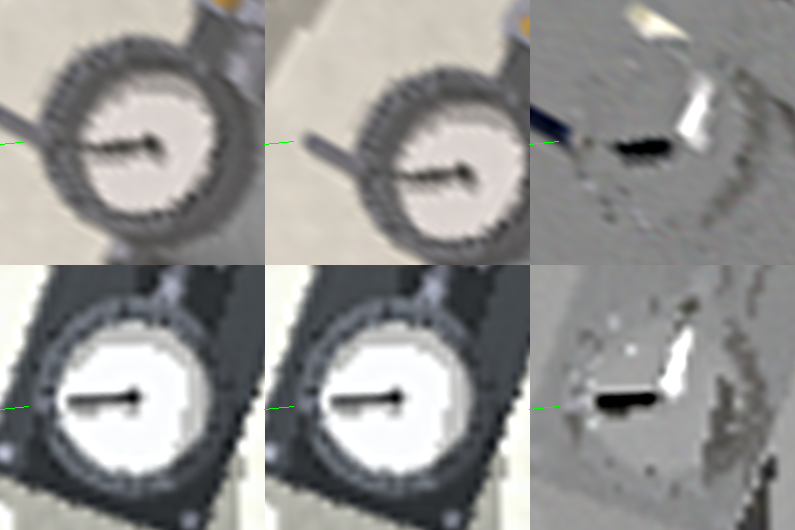

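```bash
cat > w.py <<'E'
from h import *
from scipy.ndimage import map_coordinates as mc
from scipy.optimize import least_squares
def val(cam,P): 
    p=px(cam,P); im=np.load('/tmp/%s_avg.npy'%cam).max(2); return mc(im,[p[:,1],p[:,0]],order=1)
for cam in('scene','top'):
    e=np.array(viewer.camera_info(cam)['eye']); az=np.arctan2(*(e-A)[1::-1])
    for lab,R0,ths,sg in(('inner-near',.032,az+np.linspace(-1.5,1.5,60),-1),('inner-all',.032,np.linspace(0,6.28,90),-1),('outer-far',.042,az+np.pi+np.linspace(-1.3,1.3,60),1)):
        c=A[:2].copy()
        for it in range(4):
            pts=[]
            for th in ths:
                r=np.arange(R0-.006,R0+.006,.0002); d=np.array([np.cos(th),np.sin(th)])
                v=val(cam,np.c_[c+r[:,None]*d,0*r+.049]); v=cv2.GaussianBlur(v.reshape(1,-1),(0,0),3)[0]; g=sg*np.gradient(v) if lab!='outer-far' else np.abs(np.gradient(v))
                i=g.argmax(); 
                if 3<i<len(r)-4 and g[i]>1: pts.append(c+r[i]*d)
            pts=np.array(pts); s=least_squares(lambda q:np.hypot(*(pts-q[:2]).T)-q[2],[*c,R0],loss='soft_l1',f_scale=.0007)
            s2=least_squares(lambda q:np.hypot(*(pts-q).T)-R0,c,loss='soft_l1',f_scale=.0007); c=s2.x
        print(cam,lab,len(pts),'fixedR',c.round(4),'freeR',s.x.round(4),'rms',np.sqrt(np.mean(s2.fun**2)).round(4))
    print(cam,'needle pts',[(z,needle(cam,z)[1].round(4).tolist(),round(needle(cam,z)[0],3)) for z in(.042,.044,.046)])
    im=np.load('/tmp/%s_avg.npy'%cam); q=px(cam,[rim(3.06,.065),rim(3.06,.049)]).round().astype(int); print(q.tolist())
    (u0,v0)=q.mean(0).astype(int); print(im[v0-7:v0+8,u0-6:u0+7].max(2).astype(int))
E
python3 w.py
```

```text
scene inner-near 60 fixedR [ 0.502  -0.0033] freeR [ 0.5033 -0.0024  0.0308] rms 0.0011
scene inner-all 63 fixedR [ 0.5024 -0.0029] freeR [ 0.5054 -0.0012  0.0294] rms 0.0024
scene outer-far 57 fixedR [ 0.5037 -0.0024] freeR [ 0.5032 -0.0027  0.0415] rms 0.0009
scene needle pts [(0.042, [0.492, -0.0038], np.float64(3.082)), (0.044, [0.4938, -0.0023], np.float64(3.056)), (0.046, [0.4958, -0.0008], np.float64(3.066))]
[[260, 174], [260, 179]]
[[137 136 136 135 136 135 134 134 134 134 135 133 132]
 [137 137 138 138 135 134 134 133 131 132 133 133 132]
 [135 136 136 135 134 133 133 132 131 132 132 132 132]
 [133 133 135 135 137 135 132 133 131 132 132 133 133]
 [133 133 133 133 133 126 120 129 134 131 132 133 134]
 [132 133 133 135 128  81  69  88 133 134 133 132 131]
 [133 135 135 136 128  77  73  82 119 135 134 134 132]
 [131 132 134 135 128  74  71  79 121 136 132 132 134]
 [110 114 129 130 123  74  71  80 121 137 134 133 133]
 [ 60  67  61  74  82  77  72  80 120 139 136 134 133]
 [ 60  67  54  70  66  74  70  70 101 132 133 135 133]
 [ 54  56  56  62  62  49  56  51  59  82 115 132 
[... 729 characters left out ...]
59 157 116  81  56 166 160 159 150 119]
 [ 74 118 156 163 159 125  79  54 166 161 158 119 116]
 [ 58  59 100 154 161 153 100  83 166 156 150 111  85]
 [ 73  73  43  78 129 114 156 158 149 108  81  67  71]
 [ 51  72  71  56  68  50  61  86  46  70  56  60  76]
 [ 32  31  48  49  47  53  82  79  43  74  74  73  67]
 [ 33  32  32  37  33  41  72  76  64  62  54  32  48]
 [ 36  35  37  52  51  51  49  49  48  48  47  47  47]
 [ 50  54  51  51  49  50  49  49  48  47  55  53  82]
 [ 68  76  51  48  50  49  47  47  56  80 107 101 166]
 [122 119  63  47  46  56  54  83 114 166 163 162 159]
 [ 98 107  56  58  81 106 101 166 162 159 158 158 158]
 [ 52  49  77 113 166 163 162 159 158 156 157 156 157]]
```

The scene camera (post at px (260,174)), the top camera (post at (259.6,201.6)) and the TCP reading all put the mark within about 1–1.5 mm of the needle line. The tolerance is 3 mm and the block is still home, so I'm handing in.

```bash
python3 -c "
from h import *
print(workorder.finish_job(), env.sense()['t'])"
```

```text
the job is handed in; nothing more can be done
the job is handed in; nothing more can be done
```

I pushed the block home against the yoke, where it stopped at about 10 N with no sign of the yoke slipping. I then turned the bezel until its zero mark was an estimated 1–1.5 mm from the needle line, and handed the job in. The verdict was not shown.

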